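# Index the weld-coupon slide to its middle stop

## Robot

A 6-joint arm with a two-finger parallel gripper is mounted at the origin on the work surface. World frame = base frame: x ahead of the robot, y to its left, z up, the work surface at z = 0. Lengths are in m, angles in rad, forces in N, time in s.
With the tool pointing down it reaches from about 0.35 to 0.925 m from the base axis. Payload 6.4 kg.
Tool frame: the origin (TCP) lies midway between the tips of the shut fingers; the grasp point (between the pads) lies 19 mm behind it; z points along the fingers, y is the direction in which the jaws open and shut (so a half turn about z gives the same grasp; the last joint's range is limited). The gripper opens to 85 mm and grips with 20 to 120 N. Pads are 22 mm wide; open, the fingers measure 114 mm over their backs; the gripper's body (76 mm by 85 mm) begins 54 mm behind the grasp point. The pads swing forward as they close: fully open they stand 13 mm farther back than shut.
Start: joints at [-0.174, 0.245, 1.558, -0, 1.339, -0.174], TCP at [0.65, 0, 0.231] pointing down, gripper open.
Joint ranges: [-3.13, 3.13], [-1.02, 2.26], [0.13, 2.54], [-0.95, 4.09], [0.21, 2.88], [-2.74, 2.74]. Speed limits (rad/s): [2.57, 2.57, 3.14, 3.14, 3.14, 3.14].

## Interface

Orientations are given as a unit quaternion [x, y, z, w].
In Python, from cell import readout, vision, order gives the robot as it stands. The module is installed in compiled form; this text tells all that it offers.
- The arm moves only by the tool arm_command, never from a script. Its arguments are lists of equal length, an entry for each row: "dp": the shift along the tool's x, y, z in units of 30 mm (1.0 is 30 mm), a list of three; "twist": the turn about the tool's z in units of 6 degrees (1.0 is 6 degrees). A call has 1 to 10 rows; each row is the pose to reach, as a shift and turn from the pose commanded when the call began, along the tool's axes at that moment; what a row does not reach only later rows make up. A row lasts 1/12 s, in which the tool goes at most 41.7 mm and 7.16 degrees, less where a joint would pass 70% of its speed; a pose out of reach is approached as far as the arm can. A call with a gripper value outside its range is refused whole. "jaw" is the closure, from -1 (fully open) to 1 (shut), so that 0 is half open, set as the call begins (left out, the last holds). The fingers move at their own pace and stop on an object; "grip_force" is the grip in N (left out, the last holds). Time passes only in rows, so rows that repeat a pose let the fingers close. It gives the time, the measured TCP pose, the force and the opening at its end, in the units of the state.
- readout.get_state(): the state, without advancing time (a new reading comes with each control period).
- vision.capture(name): name is "scene" or "side" or "wrist"; returns the picture (420x560x3 uint8, red, green, blue); there is no depth.
- vision.get_calibration(name): a dict with "fov_y" (degrees; the focal length in pixels is half the picture's height over the tangent of half this angle, whatever the lens; pixels are square), "cx", "cy" (the principal point, pixels), "camera_from_world" (4x4, takes a point from world to camera coordinates). Camera axes: x right, y down, z forward; pixel columns grow to the right and rows downward; lengths in m; the calibration is good to about 2 mm. A picture is of the moment at which its call begins: read the wrist's pose just before it. get_calibration takes no time and is no camera call; for the wrist camera it gives the pose at the moment of the call.
- order.close_job(): hands the job in, once; it reports no verdict.
The state is a dict: "t": time; "joint_pos": joint angles; "qd": joint speeds; "effort": joint torques, N m; "tcp_pos": TCP position; "ee_rot": TCP orientation; "force": force on the tool from outside, world axes, zero at the start; "moment": the same for the moment, N m; "finger_gap": finger opening in m.
Only numpy, scipy, OpenCV 4.12 (cv2) and the standard library are available. Lean on these libraries where they do the work, as an engineer would, in place of code of your own. Each camera call takes 0.05 s, during which the arm holds its last target. There are 200 camera calls.

## Task

With the fingertips, push the sprung carriage of the coupon slide away from its parked end by its upright push plate, past the middle stop pin but not as far as the far one, then let it go so that it springs back and rests latched against the middle pin. Do not touch the steel coupon bolted on the carriage, grip nothing, and leave the tin, the nozzle and the brush where they are.

Things in the scene. Friction and masses are not known exactly. Their poses are not given: they have to be found in the camera images.
- fixture: Coupon slide fixed to the bench: steel base 230 x 150 x 12 mm, a blue cross block 110 mm wide and 45 mm high at each end (x = -120 to -102 mm, the parked end, and 92 to 110 mm), two chrome rods and an aluminium carriage between. Origin: on the bench under the middle of the slide; z up, x along the rods, the way the carriage is pushed, y to the left of that.
- carriage (a joint): Carriage travel along the fixture's x, m: 0 parked (start), 0.095 hard end. Spring back to 0: 4 N, +0.5 N per 10 mm; a pin adds up to 2.5 N as the tooth on the carriage's left side (ramp ahead, square behind) rides over it. Past 0.040 the middle pin pops up behind the tooth: let go between 0.045 and 0.080 it returns and is caught at 0.040. Past 0.085 the far pin catches it for good.
- push_face (a point): Middle of the near face of the push plate, moving with the carriage: upright aluminium plate 100 mm wide (y), 6 mm thick, z = 45 to 100 mm above the bench (this point at 72.5), at x = -90 mm in the fixture's frame when parked. Axes as the fixture's: push along +x on this face. The space before it is free above z = 45 mm.
- coupon: Steel corner-joint coupon bolted on the carriage directly behind (+x of) the push plate: upright web 100 mm wide, 8 mm thick, top at z = 98 mm, and a flat 48 x 100 x 8 mm plate ahead of it. Do not touch. Its origin lies at the fixture's origin plus the carriage travel along x.
- pin_mid (a joint): Middle stop pin, steel, 8 mm diameter, standing 14 mm above the base plate on the left side: 0 = up, 0.010 = pressed down under the tooth, m. Sprung upward.
- pin_far (a joint): Far stop pin, the same, 45 mm farther along x: 0 = up, 0.010 = pressed down.
- pin_mid_top (a point): Tip of the middle stop pin, 26 mm above the bench when up; at x = -39 mm, y = 60 mm in the fixture's frame.
- pin_far_top (a point): Tip of the far stop pin, 26 mm above the bench when up; at x = 6 mm, y = 60 mm in the fixture's frame.
- gel_tin: Bystander: round steel tin 68 mm across, 65 mm tall, loose, to the left (+y) of the fixture. Origin at the centre of its underside.
- nozzle: Bystander: copper torch nozzle standing on end, 26 mm across, 62 mm tall, loose, to the left (+y) of the fixture. Origin at the centre of its underside.
- brush: Bystander: wire brush 200 mm long, 42 mm wide, with a wooden handle, lying on the bench to the right (-y) of the fixture, along it. Origin under its middle, x along its length.

How it is judged:
By the outcome, as a careful person would: the job done as asked, in the order asked, and still so for the second after the job is handed in, with the robot touching nothing.
It also fails if it takes over 32 s, if anything falls off the work surface, if the arm or the gripper's body presses on something with over 40 N, if the wrist force passes 120 N, or if a joint passes its speed limit or range.

## Working session

There is one attempt and no reset: what is moved stays moved. The work goes in short steps, Python scripts to look and compute and a tool call to move; the robot and the scene stay as the last step left them, time stands still between calls to the robot, and variables do not carry over. Pictures are saved under pics/ and viewed, on a budget of 10 in all, crops included, one or two more only if the job needs it, and the job is handed in when it is done.

Besides the shell and the picture viewer there is one more tool, called after "Call:" in YAML: its name, and indented under it one key for each argument. arm_command: Moves the arm, as the interface text tells. Its arguments: {"type":"object","properties":{"dp":{"type":"array","items":{"type":"array","items":{"type":"number"}}},"twist":{"type":"array","items":{"type":"number"}},"jaw":{"type":"number"},"grip_force":{"type":"number"}},"required":["dp","twist"]}

```bash
mkdir -p pics; cat > h.py <<'E'
import numpy as np,cv2
from cell import readout,vision,order
def cal(n):
    c=vision.get_calibration(n);f=210/np.tan(np.radians(c['fov_y'])/2);return f,c['cx'],c['cy'],np.array(c['camera_from_world'])
def ray(C,u,v,z):
    f,cx,cy,T=C;R=T[:3,:3];o=-R.T@T[:3,3];d=R.T@np.array([(u-cx)/f,(v-cy)/f,1]);return o+d*(z-o[2])/d[2]
def proj(C,p):
    f,cx,cy,T=C;q=T[:3,:3]@np.array(p)+T[:3,3];return f*q[0]/q[2]+cx,f*q[1]/q[2]+cy
E
python3 - <<'E'
from h import *
s=readout.get_state();print(s['t'],s['tcp_pos'],s['ee_rot'],s['force'])
ims=[]
for n in['scene','side']:
    im=vision.capture(n);cv2.imwrite(f'pics/{n}0.png',im[:,:,::-1]);print(n,cal(n))
E
```

```text
0.0 [6.49420121e-01 1.28588229e-04 2.30140663e-01] [ 7.07089931e-01  7.07122941e-01 -5.54867991e-04 -8.17082525e-04] [-0.2407203   0.42121259  0.26087082]
scene (np.float64(510.0185424239768), 279.82510661484133, 210.98582172422564, array([[-0.86609454,  0.49959508,  0.01688233,  0.49318293],
       [ 0.40891673,  0.72751192, -0.55092061, -0.26261475],
       [-0.28751932, -0.47024586, -0.83438688,  1.14610527],
       [ 0.        ,  0.        ,  0.        ,  1.        ]]))
side (np.float64(403.9381505655631), 280.5498752052927, 208.37100971517378, array([[-0.99851041, -0.05348347,  0.01079228,  0.62787507],
       [-0.03939504,  0.56985993, -0.82079699,  0.04107346],
       [ 0.03774898, -0.8199995 , -0.57111805,  0.92425841],
       [ 0.        ,  0.        ,  0.        ,  1.        ]]))
```

View pics/scene0.png

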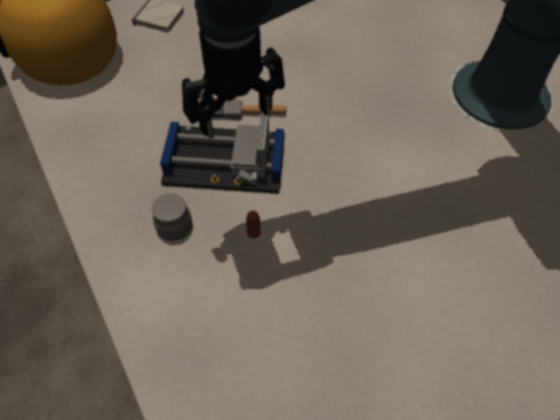

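View pics/side0.png

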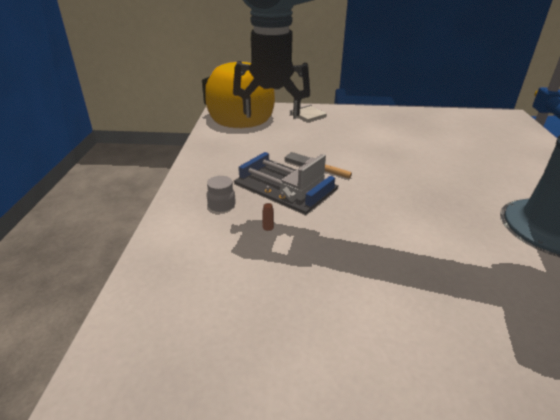

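The scene shows the slide with blue blocks at about (170,145) and (278,152). The push plate is at (265,135), at the robot-side parked end. The tin is at (172,215), the nozzle at (253,224) and the brush behind the slide. The side view agrees with this.

```bash
python3 - <<'E'
from h import *
a=cv2.imread('pics/scene0.png')[85:205,145:305];b=cv2.imread('pics/side0.png')[145:235,195:365]
o=np.vstack([cv2.resize(a,(640,480),interpolation=2)])
cv2.imwrite('pics/cropA.png',o)
for n in['scene','side']:
    im=cv2.imread(f'pics/{n}0.png').astype(int);C=cal(n)
    m=((im[:,:,0]>im[:,:,2]+30)&(im[:,:,0]>im[:,:,1]+20)).astype(np.uint8)
    m[:85]=0;m[240:]=0
    k,l,st,ce=cv2.connectedComponentsWithStats(m)
    for i in range(1,k):
        if 40<st[i,4]<2000:
            print(n,st[i],ce[i],ray(C,*ce[i],.035))
            r=cv2.minAreaRect(np.argwhere(l==i)[:,::-1].astype(np.float32));
            for q in cv2.boxPoints(r):print('   ',q,ray(C,*q,.045)[:2])
C=cal('scene')
for u,v in[(163,187),(281,191)]:print('base edge',ray(C,u,v,0.006))
for u,v in[(171,197),(253,214)]:print('tin/noz top',ray(C,u,v,.063))
E
```

```text
scene [161 123  17  41 302] [169.27483444 143.03311258] [ 0.70905327 -0.19507271  0.035     ]
    [160.54831 162.62537] [ 0.74469342 -0.14924601]
    [171.1005  121.73561] [ 0.68568171 -0.23630961]
    [178.08682 123.53854] [ 0.67546502 -0.22504203]
    [167.53464 164.4283 ] [ 0.7349255  -0.13880482]
scene [272 130  11  42 327] [277.24464832 150.37003058] [ 0.53262549 -0.07511019  0.035     ]
    [271.02463 170.72952] [ 0.57188526 -0.03037166]
    [274.7869  129.34427] [ 0.514134   -0.11747573]
    [283.082   130.09836] [ 0.50069965 -0.10769968]
    [279.31973 171.48361] [ 0.5591722  -0.02120855]
side [540  87  20  25 226] [552.35840708  97.77876106] [-0.36176721 -0.78305788  0.035     ]
    [540.  87.] [-0.35631106 -0.87834273]
    [559.  87.] [-0.43335093 -0.88502383]
    [559. 111.] [-0.29970099 -0.61746682]
    [540. 111.] [-0.23310228 -0.61204591]
side [337  88  59  17 526] [362.88403042  98.26996198] [ 0.36020997 -0.71700517  0.035     ]
    [336.37296 101.91437] [ 0.46400698 -0.64250285]
    [337.12155  87.69061] [ 0.45171821 -0.79996186]
    [395.64365  90.77072] [ 0.22917254
[... 720 characters left out ...]

    [239.38577 165.90802] [ 0.74436779 -0.14933171]
    [265.87836 151.00595] [ 0.6828774  -0.23930906]
    [267.7478 154.3294] [ 0.67612099 -0.2197774 ]
    [241.25522 169.23148] [ 0.73719968 -0.13225298]
side [307 176  27  21 185] [320.06486486 185.91891892] [ 0.53643925 -0.08125413  0.035     ]
    [305.92004 192.56006] [ 0.57148625 -0.03280185]
    [330.72003 173.96005] [ 0.5091063  -0.12452963]
    [334.44    178.92004] [ 0.5010829  -0.10055404]
    [309.64    197.52005] [ 0.56289026 -0.01217743]
base edge [ 0.75770397 -0.12381278  0.006     ]
base edge [ 0.56433517 -0.00451733  0.006     ]
tin/noz top [ 0.76156318 -0.05328161  0.063     ]
tin/noz top [0.65257414 0.04906008 0.063     ]
```

View pics/cropA.png

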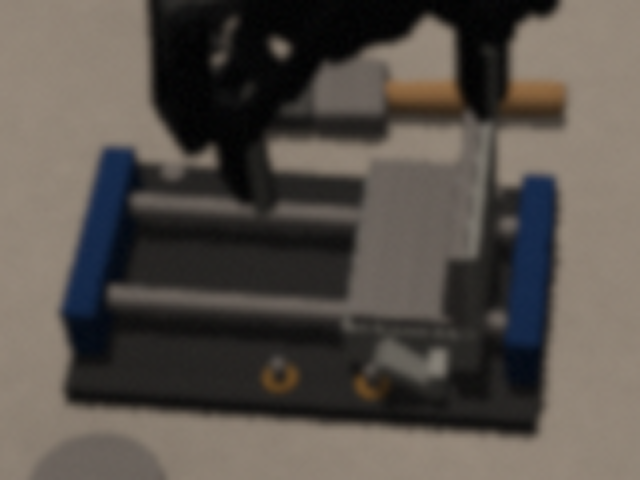

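The crop shows the tops of both blue blocks clearly, with the tooth and both pins on the +y side. I'll get the fixture frame from the block-top corners.

```bash
python3 - <<'E'
from h import *
C=cal('scene')
g=lambda x,y,z:ray(C,145+x/4,85+y/4,z)[:2]
P=[g(*q,.045) for q in[(526,178),(554,178),(541,348),(508,345)]];F=[g(*q,.045) for q in[(107,150),(134,152),(98,320),(66,312)]]
p,f=np.mean(P,0),np.mean(F,0);d=f-p;print('len',np.linalg.norm(d),'yaw',np.degrees(np.arctan2(d[1],d[0])))
print('widths',np.linalg.norm(P[0]-P[3]),np.linalg.norm(F[1]-F[2]),np.linalg.norm(P[0]-P[1]))
ex=d/np.linalg.norm(d);ey=np.array([-ex[1],ex[0]]);o=(p+f)/2+.005*ex
print('origin',o)
for n,z,q in[('pinmid',.026,(373,372)),('pinfar',.026,(280,360)),('plate top corner',.1,(482,120)),('base corner+y far',.012,(68,385)),('base corner+y park',.012,(537,418))]:
    w=g(*q,z)-o;print(n,w@ex,w@ey)
for x in(-.14,-.126,-.09,-.03):print(x,o+x*ex)
E
```

```text
len 0.21003636540325626 yaw -34.113718765986235
widths 0.10546555384599038 0.10732799267580814 0.013948121093950626
origin [ 0.62600712 -0.12965896]
pinmid -0.038568413469255984 0.05984875900667976
pinfar 0.00646553904964481 0.056483984792430005
plate top corner -0.08263503828781266 -0.03692848856435159
base corner+y far 0.10846471610344757 0.06959110103743807
base corner+y park -0.11785056484431909 0.07008801484602227
-0.14 [ 0.51009747 -0.05114174]
-0.126 [ 0.52168843 -0.05899346]
-0.09 [ 0.55149377 -0.07918361]
-0.03 [ 0.60116934 -0.11283384]
```

Call:
arm_command:
  dp:
    - [-0.2,-0.5,0]
    - [-0.4,-1.0,0]
    - [-0.6,-1.5,0]
    - [-0.8,-2.0,0]
    - [-1.0,-2.5,0.2]
    - [-1.2,-3.0,0.5]
    - [-1.4,-3.5,0.8]
    - [-1.6,-4.0,1.0]
    - [-1.8,-4.5,1.2]
    - [-1.8,-4.5,1.2]
  twist: [-1,-2,-3,-4,-5,-6,-7,-8,-9,-9.35]
  jaw: 1

```text
t: 0.93
tcp_pos: [0.5119, -0.0541, 0.193]
ee_rot: [0.29, 0.957, -0.0, -0.002]
force: [-0.7, 0.1, 0.4]
finger_gap: -0.0
```

```bash
python3 - <<'E'
from h import *
from scipy.spatial.transform import Rotation as R
s=readout.get_state();print(s['t'],s['tcp_pos'],s['force'],s['finger_gap'],R.from_quat(s['ee_rot']).as_matrix().round(3))
im=vision.capture('wrist');cv2.imwrite('pics/w1.png',im[:,:,::-1])
C=cal('wrist');yaw=np.radians(-34.1);ex=np.array([np.cos(yaw),np.sin(yaw),0]);ey=np.array([-ex[1],ex[0],0])
for n,q in[('park block',(-.12,.055,.045)),('',(-.102,-.055,.045)),('face top',(-.09,.05,.1)),('',(-.09,-.05,.1))]:print(n,proj(C,np.array([.626,-.130,0])+q[0]*ex+q[1]*ey+[0,0,q[2]]))
E
```

```text
0.9333 [ 0.51192767 -0.05412464  0.19297929] [-0.7169789   0.11375634  0.37936337] -3.4772518503442525e-05 [[-0.832  0.555 -0.005]
 [ 0.555  0.832  0.001]
 [ 0.004 -0.002 -1.   ]]
park block (np.float64(333.9729167887416), np.float64(214.054448311186))
 (np.float64(219.03344026278148), np.float64(231.25743247936148))
face top (np.float64(337.7417921467147), np.float64(268.20584088259596))
 (np.float64(214.03541933156876), np.float64(267.3985378899612))
```

View pics/w1.png

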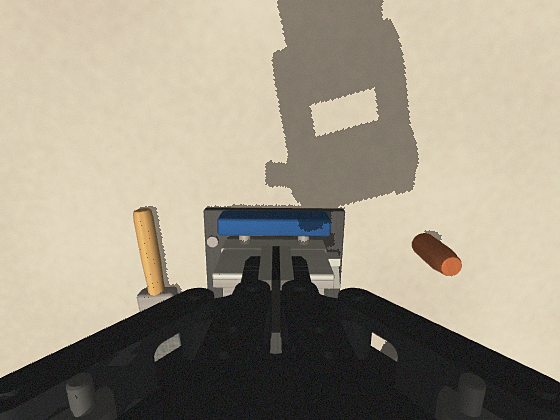

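The wrist view shows the parked block at u 218–331, v 211–236, centred ahead of the fingers, within a few pixels of the prediction. Next I descend into the free space and creep up to contact.

Call:
arm_command:
  dp:
    - [0,0,0.6]
    - [0,0,1.4]
    - [0,0,2.2]
    - [0,0,3.0]
    - [0,0,3.7]
    - [0,0,4.2]
    - [-0.2,0,4.2]
    - [-0.4,0,4.2]
    - [-0.55,0,4.2]
    - [-0.55,0,4.2]
  twist: [0,0,0,0,0,0,0,0,0,0]

```text
t: 1.82
tcp_pos: [0.5311, -0.0644, 0.0712]
ee_rot: [0.292, 0.956, -0.0, 0.002]
force: [0.2, 0.4, -0.2]
finger_gap: -0.0001
```

```bash
python3 - <<'E'
from h import *
s=readout.get_state();print(s['t'],s['tcp_pos'],s['force'],s['finger_gap'])
E
```

```text
1.8167 [ 0.53110221 -0.06435976  0.07122248] [ 0.24406298  0.35041379 -0.19822523] -0.00012383637236868778
```

Call:
arm_command:
  dp:
    - [-0.1,0,0]
    - [-0.2,0,0]
    - [-0.3,0,0]
    - [-0.4,0,0]
    - [-0.4,0,0]
  twist: [0,0,0,0,0]

```text
t: 2.23
tcp_pos: [0.5393, -0.0703, 0.0696]
ee_rot: [0.292, 0.957, -0.0, 0.0]
force: [0.6, 0.6, 0.1]
finger_gap: -0.0001
```

Call:
arm_command:
  dp:
    - [-0.05,0,0]
    - [-0.1,0,0]
    - [-0.1,0,0]
  twist: [0,0,0]

```text
t: 2.48
tcp_pos: [0.5413, -0.0717, 0.0693]
ee_rot: [0.292, 0.957, -0.0, 0.0]
force: [-0.3, 0.2, -0.6]
finger_gap: 0.0001
```

Call:
arm_command:
  dp:
    - [-0.05,0,0]
    - [-0.1,0,0]
    - [-0.1,0,0]
  twist: [0,0,0]

```text
t: 2.73
tcp_pos: [0.5439, -0.0734, 0.0693]
ee_rot: [0.292, 0.957, 0.0, 0.0]
force: [-0.4, -0.1, 0.5]
finger_gap: 0.0001
```

Call:
arm_command:
  dp:
    - [-0.05,0,0]
    - [-0.1,0,0]
    - [-0.1,0,0]
  twist: [0,0,0]

```text
t: 2.98
tcp_pos: [0.5462, -0.0749, 0.0692]
ee_rot: [0.292, 0.957, 0.0, -0.0]
force: [-0.7, -0.4, -0.1]
finger_gap: -0.0001
```

Call:
arm_command:
  dp:
    - [-0.05,0,0]
    - [-0.1,0,0]
    - [-0.1,0,0]
  twist: [0,0,0]

```text
t: 3.23
tcp_pos: [0.5482, -0.0764, 0.0691]
ee_rot: [0.292, 0.957, 0.0, -0.001]
force: [-4.5, 1.5, 2.6]
finger_gap: 0.0002
```

Call:
arm_command:
  dp:
    - [-0.05,0,0]
    - [-0.1,0,0]
    - [-0.1,0,0]
  twist: [0,0,0]

```text
t: 3.48
tcp_pos: [0.5509, -0.0782, 0.0691]
ee_rot: [0.292, 0.957, 0.0, -0.0]
force: [-3.2, 2.6, 2.1]
finger_gap: -0.0004
```

Contact registered at about 4–5 N. The carriage has now moved about 4 mm, so I push on to about 62 mm.

Call:
arm_command:
  dp:
    - [-0.1,0,0]
    - [-0.2,0,0]
    - [-0.3,0,0]
    - [-0.4,0,0]
    - [-0.5,0,0]
    - [-0.6,0,0]
    - [-0.7,0,0]
    - [-0.8,0,0]
    - [-0.9,0,0]
    - [-1.0,0,0]
  twist: [0,0,0,0,0,0,0,0,0,0]

```text
t: 4.32
tcp_pos: [0.575, -0.0945, 0.069]
ee_rot: [0.291, 0.957, 0.0, -0.002]
force: [-7.3, 3.4, 4.6]
finger_gap: -0.0002
```

Call:
arm_command:
  dp:
    - [-0.1,0,0]
    - [-0.2,0,0]
    - [-0.3,0,0]
    - [-0.4,0,0]
    - [-0.5,0,0]
    - [-0.6,0,0]
    - [-0.7,0,0]
    - [-0.8,0,0]
    - [-0.9,0,0]
    - [-0.9,0,0]
  twist: [0,0,0,0,0,0,0,0,0,0]

```text
t: 5.15
tcp_pos: [0.5976, -0.1099, 0.069]
ee_rot: [0.292, 0.957, -0.0, -0.002]
force: [-6.8, 1.9, 4.4]
finger_gap: -0.0003
```

```bash
python3 - <<'E'
from h import *
s=readout.get_state();t=s['tcp_pos'];print(s['t'],t,s['force'])
print('travel',(t[:2]-[.547,-.0755])@[.828,-.5606],'lateral',(t[:2]-[.626,-.13])@[.5606,.828])
im=vision.capture('scene');cv2.imwrite('pics/s2.png',cv2.resize(im[85:205,145:305,::-1],(640,480),interpolation=2))
E
```

```text
5.15 [ 0.59756711 -0.10985784  0.06901344] [-6.84285803  1.85791601  4.35160457]
travel 0.061130571251198876 lateral 0.0007382257988308267
```

View pics/s2.png

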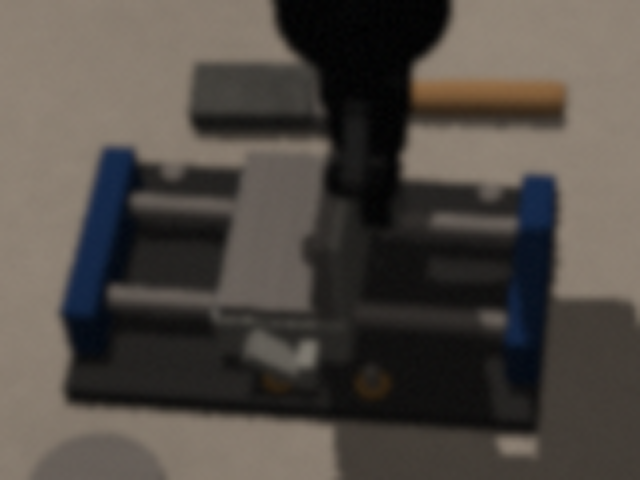

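The tooth shifted 128 px in the crop, which is about 62 mm against the 45 mm pin spacing. The middle pin stands up behind it at (373,380). Now I let go by backing off.

Call:
arm_command:
  dp:
    - [0.15,0,0]
    - [0.3,0,0]
    - [0.45,0,0]
    - [0.6,0,0]
    - [0.8,0,0]
    - [1.1,0,0]
    - [1.4,0,0]
    - [1.7,0,0]
    - [1.9,0,0]
    - [1.9,0,0]
  twist: [0,0,0,0,0,0,0,0,0,0]

```text
t: 6.03
tcp_pos: [0.5501, -0.0774, 0.0691]
ee_rot: [0.291, 0.957, 0.0, -0.0]
force: [-0.7, 0.2, -0.0]
finger_gap: -0.0003
```

Call:
arm_command:
  dp:
    - [0,0,-0.5]
    - [0,0,-1.2]
    - [0,0,-2.0]
    - [0.5,0,-2.8]
    - [1.0,0,-3.5]
    - [1.5,0,-4]
    - [2.0,0,-4]
    - [2.0,0,-4]
    - [2,0,-4]
  twist: [0,0,0,0,0,0,0,0,0]

```text
t: 6.78
tcp_pos: [0.5014, -0.0448, 0.1895]
ee_rot: [0.291, 0.957, -0.0, 0.001]
force: [0.3, -0.2, 0.8]
finger_gap: 0.0002
```

```bash
python3 - <<'E'
from h import *
s=readout.get_state();print(s['t'],s['tcp_pos'],s['force'])
im=vision.capture('scene');cv2.imwrite('pics/s3.png',cv2.resize(im[85:245,140:310,::-1],(680,640)[:2],interpolation=2)[:600])
E
```

```text
6.7833 [ 0.50138892 -0.04476209  0.18948742] [ 0.33796882 -0.23540003  0.76038653]
```

View pics/s3.png

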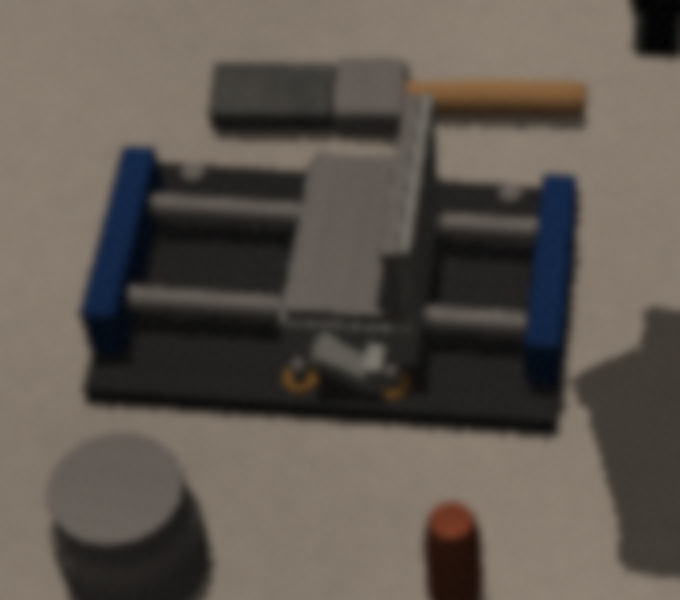

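The carriage edge moved from 345 to 260 px (crop coordinates), which is about 41 mm. It rests with the tooth against the middle pin, and the bystanders look unmoved. I'm handing in.

```bash
python3 -c "
from h import *
print(order.close_job())"
```

```text
the job is handed in; nothing more can be done
None
```

The carriage is latched against the middle pin, and I handed the job in at about 6.8 s of robot time.

- **Push:** With the shut fingertips about 69 mm above the bench, I pushed the plate to a carriage travel of about 61 mm by the arm's reading and about 62 mm in the picture. That is inside the 45–80 mm window. The last push readings were under 10 N.
- **Release:** I backed the fingers off and lifted clear. The force reading dropped to about zero.
- **Last check:** The final picture shows the carriage edge at about 41 mm of travel with the tooth against the middle pin. The tin, nozzle and brush look unmoved by eye, and nothing was gripped. I saw no contact with the coupon.

Reading the tooth's own edge gave a lower travel, roughly 33 mm. That edge is blurred and merges with the pin behind it, so I relied on the carriage edge instead.

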